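Flip the circuit board in its swivel holder to the solder side

TASK

Soldering comes next: flip the circuit board over in its swivel holder, so that the bare solder side faces up and the board lies level. Only push it round, gently, with the fingertips: do not pinch the board, and do not lift, tip or shove the holder. Leave the other things on the bench alone.

Things in the scene. Friction and masses are not known exactly. Their poses are not given: they have to be found in the camera images.
- holder: board holder, about 2 kg, loose on rubber feet: two blue cast feet (150 mm along x, 36 along y, 22 high, at y = +-105 mm), a 28 mm wide rail between them (top at 37 mm) and an upright on each (22 x 10 mm, bearing of 15 mm radius at its top). Origin: centre of the underside, on the bench; z up, y along the swivel axis, x level across it. The black tension knob (reaching y = 133 mm) is already set
- swivel (a point): point on the swivel axis midway between the uprights (inner faces 99 mm either side along the holder's y), 125 mm above the bench; axes as the holder's. The board turns about this y axis, up to almost a full turn either way from component side up; steady friction of about 0.12 N m (3 N at 40 mm from the axis) keeps it at any angle where it is left
- board: green circuit board, 100 (x) x 160 (y) x 2.4 mm (z), its short edges in dark steel jaws (46 mm along x, 13 thick, y = 78 to 90 mm). Origin: board centre, on the swivel axis; y along that axis. z points out of the component side (parts up to 15 mm tall, all within 31 mm of the axis); -z is the flat, paler solder side. Starts component side up, tilted up to 0.45 rad either way; wanted: z straight down
- edge_a (a point): middle of one long edge of the board, 50 mm from the axis on its +x side, mid-thickness; a strip 19 mm wide along the edge is bare on both faces
- edge_b (a point): middle of the other long edge, 50 mm from the axis on the board's -x side, with the same bare strip
- solder_reel: orange reel of solder wire standing on its flange, 64 mm diameter, 46 mm high; origin under its centre. Leave alone
- flux_bottle: small white bottle with a red cap, 42 mm diameter, 95 mm high; origin under its centre. Leave alone
- tip_cleaner: dark round pot with brass wool in it, 68 mm diameter, 46 mm high; origin under its centre. Leave alone
- screwdriver: red-handled screwdriver, 190 mm long, lying along its own x axis; origin under its middle, on the bench. Leave alone

How it is judged:
At the end, for the whole second after the job is handed in: The board lies solder side up, level to within 0.14 rad (8 degrees), at rest; the holder stands flat on its feet within 30 mm of where it was; the other four things are within 15 mm of where they were (angle between board's own z axis and vertical above 3 rad and angular speed of board below 0.05 rad/s and angle between holder's own z axis and vertical below 0.03 rad and height (world z) of holder below 0.004 m and distance of holder from where it was at the start of the episode below 0.03 m and distance of each of solder_reel, flux_bottle, tip_cleaner, screwdriver from where it was at the start of the episode below 0.015 m); the robot touches nothing.
It fails at once if the board is pinched or forced: more than 20 N between the fingers and the board (contact force between the fingers and board above 20 N).
It fails at once if the holder is lifted more than 10 mm or tipped more than 0.15 rad (height (world z) of holder above 0.01 m or angle between holder's own z axis and vertical above 0.15 rad).
It fails at once if the holder is shoved more than 30 mm (distance of holder from where it was at the start of the episode above 0.03 m).
It fails at once if one of the other things is moved more than 15 mm (distance of any of solder_reel, flux_bottle, tip_cleaner, screwdriver from where it was at the start of the episode above 0.015 m).
It also fails if it takes over 48 s, if anything falls off the work surface, if the arm or the gripper's body presses on something with over 40 N, if the wrist force passes 120 N, or if a joint passes its speed limit or range.

ROBOT

A 6-joint arm with a two-finger parallel gripper is mounted at the origin on the work surface. World frame = base frame: x ahead of the robot, y to its left, z up, the work surface at z = 0. Lengths are in m, angles in rad, forces in N, time in s.
With the tool pointing down it reaches from about 0.3 to 0.875 m from the base axis. Payload 6.4 kg.
Tool frame: the origin (TCP) lies between the finger pads; the fingertips stand 19 mm ahead of it and the grasp point (between the pads) is the TCP (ctrl.tips_ahead is the z of the fingertips in the tool frame, in m); z points along the fingers, y is the line along which they close (so a half turn about z gives the same grasp; the last joint's range is limited). The gripper opens to 85 mm and grips with 20 to 120 N. Pads are 22 mm wide; open, the fingers measure 114 mm over their backs; the gripper's body (76 mm by 85 mm) begins 54 mm behind the grasp point. The pads swing forward as they close: fully open they stand 13 mm farther back than shut.
Start: joints at [0.983, 0.181, 1.607, -0, 1.354, -0.206], TCP at [0.214, 0.534, 0.25] pointing down, gripper open.
Joint ranges: [-2.99, 2.99], [-0.89, 2.07], [0.3, 2.58], [-1.14, 4.28], [0, 2.63], [-3.12, 3.12]. Speed limits (rad/s): [2.57, 2.57, 3.01, 3.14, 3.14, 3.14].

INTERFACE

Orientations are given as a unit quaternion [w, x, y, z].
In Python, from bench import readout, vision, ctrl gives the robot as it stands.
- The arm moves only by the tool play_rows, never from a script. Its arguments are lists of equal length, an entry for each row: "xyz": the shift along the tool's x, y, z in mm, a list of three; "rot": the turn, a rotation vector about the tool's x, y, z in rad, a list of three; "grip": the opening, from 0 (shut) to 1 (fully open). In form: {"xyz": [[x, y, z], ...], "rot": [[rx, ry, rz], ...], "grip": [grip, ...]}. A call has exactly 10 rows; each row is the pose to reach, as a shift and turn from the pose commanded when the call began, along the tool's axes at that moment; what a row does not reach only later rows make up. A row lasts 1/8 s, in which the tool goes at most 62.5 mm and 10.7 degrees, less where a joint would pass 70% of its speed; a pose out of reach is approached as far as the arm can. A call with a gripper value outside its range is refused whole. The fingers move at their own pace and stop on an object; the grip force is fixed at half the most. Time passes only in rows, so rows that repeat a pose let the fingers close, or fill a call up. It gives the time, the measured TCP pose, the force, the opening and the grip force at its end, in the units of the state.
- readout.get_obs(): the state, without advancing time (a new reading comes with each control period).
- vision.camera(name): name is "scene" or "top"; returns a dict with "color" (420x560x3 uint8, red, green, blue), "depth" (420x560 float32, m along the optical axis (not along the pixel's ray), 0 where there is no reading), "camera_matrix" (3x3 intrinsics, pixels), "k1" (the pictures are not rectified: a ray, as slopes to the right and down, at radius r is drawn at 1 + k1 r^2 times it, then the intrinsics apply), "extrinsics" (4x4, takes a point from camera to world coordinates). Camera axes: x right, y down, z forward; pixel columns grow to the right and rows downward; lengths in m; the calibration is good to about 2 mm. A picture is of the moment at which its call begins.
- ctrl.hand_in(): hands the job in; it is judged then, once.
The state is a dict: "time_s": time; "q": joint angles; "dq": joint speeds; "joint_efforts": joint torques, N m; "eef_pos": TCP position; "eef_rot": TCP orientation; "wrist_force": force on the tool from outside, world axes, zero at the start; "torque": the same for the moment, N m; "opening": opening from 0.0 (shut) to 1.0 (fully open); "grasp_force": force on a finger pad.
Only numpy, scipy, OpenCV 4.12 (cv2) and the standard library are available. Lean on these libraries where they do the work, as an engineer would, in place of code of your own. Each camera call takes 0.05 s, during which the arm holds its last target. There are 200 camera calls.

## Working session

There is one attempt and no reset: what is moved stays moved. The work goes in short steps, Python scripts to look and compute and a tool call to move; the robot and the scene stay as the last step left them, time stands still between calls to the robot, and variables do not carry over. Pictures are saved under pics/ and viewed, at most 10 in all, crops included, and the job is handed in when it is done.

Besides the shell and the picture viewer there is one more tool, called after "Emit:" in YAML: its name, and indented under it one key for each argument. play_rows: Moves the arm, as the interface text tells. Its arguments: {"type":"object","properties":{"xyz":{"type":"array","items":{"type":"array","items":{"type":"number"}}},"rot":{"type":"array","items":{"type":"array","items":{"type":"number"}}},"grip":{"type":"array","items":{"type":"number"}}},"required":["xyz","rot","grip"]}

```bash
ls; mkdir -p pics
cat > h.py <<'E'
import numpy as np, cv2
from bench import readout, vision, ctrl
from scipy.spatial.transform import Rotation as R
def cloud(c):
    K=c["camera_matrix"];h,w=c["depth"].shape
    u,v=np.meshgrid(np.arange(w),np.arange(h))
    a=(u-K[0,2])/K[0,0];b=(v-K[1,2])/K[1,1];x,y=a.copy(),b.copy()
    for _ in range(8):
        s=1+c["k1"]*(x*x+y*y);x,y=a/s,b/s
    d=c["depth"];P=np.stack([x*d,y*d,d],-1)
    return P@c["extrinsics"][:3,:3].T+c["extrinsics"][:3,3]
E
python3 - <<'E'
from h import *
ims=[]
for n in("scene","top"):
    c=vision.camera(n);np.savez(n+"0.npz",**c);cv2.imwrite(f"pics/{n}0.png",c["color"][...,::-1]);print(n,c["extrinsics"].round(3).tolist(),(c["depth"]>0).mean())
print(readout.get_obs())
E
```

```text
pics
scene [[-0.577, 0.592, -0.563, 1.376], [0.817, 0.425, -0.39, 0.612], [0.008, -0.685, -0.729, 1.071], [0.0, 0.0, 0.0, 1.0]] 0.9961479591836735
top [[-0.008, -0.988, 0.156, 0.44], [-1.0, 0.004, -0.025, 0.085], [0.024, -0.156, -0.987, 1.074], [0.0, 0.0, 0.0, 1.0]] 0.9959268707482993
{'time_s': 0.1, 'q': array([ 9.82741303e-01,  1.81448690e-01,  1.60789605e+00, -4.46636314e-05,
        1.35379596e+00, -2.06296255e-01]), 'dq': array([ 0.00077317, -0.00125918, -0.00323899, -0.00091857, -0.00031013,
        0.00026078]), 'joint_efforts': array([ 9.48895395e-04, -4.45875692e+01, -3.52241957e+01, -2.16041781e-04,
        3.96660995e-03, -1.26477568e-05]), 'eef_pos': array([0.21395074, 0.53321636, 0.24949015]), 'eef_rot': array([-2.79295975e-04,  1.89717587e-01,  9.81838397e-01, -7.22202771e-04]), 'wrist_force': array([ 0.13764322,  0.65085334, -0.34744257]), 'torque': array([0.01867849, 0.00444495, 0.0222538 ]), 'grasp_force': 0.0, 'opening': 1.0027100411375067}
```

View pics/scene0.png

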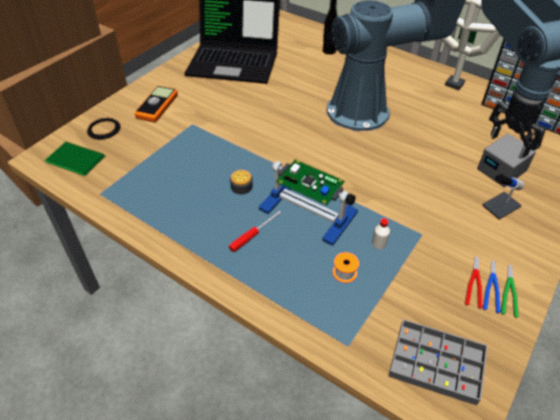

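View pics/top0.png

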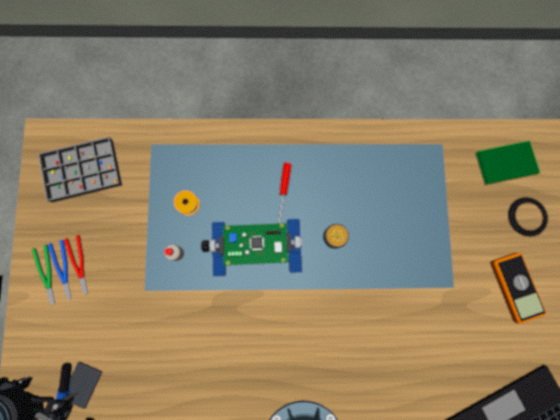

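The two views show the holder at about (257,245) in the top view with its knob on the +y side. The flux bottle is at (172,253), the reel at (186,203), the cleaner at (337,236) and the screwdriver at (285,190). Next I measure them.

Run:
```python
from h import *
for n,(u0,u1,v0,v1) in {"top":(195,310,210,285),"scene":(250,365,150,250)}.items():
    c=dict(np.load(n+"0.npz"));P=cloud(c);hsv=cv2.cvtColor(c["color"],cv2.COLOR_RGB2HSV)
    box=np.zeros(P.shape[:2],bool);box[v0:v1,u0:u1]=1
    H,S,V=hsv[...,0],hsv[...,1],hsv[...,2]
    g=box&(H>45)&(H<80)&(S>120)&(P[...,2]>.07)
    X=P[g];ctr=np.median(X,0)
    for _ in range(6):
        U,s,Vt=np.linalg.svd(X-X.mean(0),full_matrices=False);nn=Vt[2]*np.sign(Vt[2][2]);r=(X-X.mean(0))@nn
        X=X[np.abs(r)<max(.003,np.std(r)*1.5)]
    r0=cv2.minAreaRect(X[:,:2].astype(np.float32))
    print(n,"board n",nn.round(3),"mean",X.mean(0).round(4),len(X),"rect",r0)
    b=box&(H>102)&(H<125)&(S>150)&(P[...,2]>.012)&(P[...,2]<.035)
    X=P[b];rr=cv2.minAreaRect(X[:,:2].astype(np.float32));print(" blue",rr,X[:,2].mean(),len(X), cv2.boxPoints(rr).round(3).tolist())
    for nm,m in {"orange/brass":(H>8)&(H<25)&(S>120),"red":((H<6)|(H>174))&(S>150)}.items():
        m=m&(P[...,2]>.004)&(P[...,2]<.12)&(P[...,0]>.3)&(P[...,0]<.75)&(abs(P[...,1])<.45)
        k,L,st,ce=cv2.connectedComponentsWithStats(m.astype(np.uint8))
        for i in range(1,k):
            if st[i,4]>25:
                Q=P[L==i];print(" ",nm,st[i,4],ce[i].round(),Q.mean(0).round(3),Q.min(0).round(3),Q.max(0).round(3))
```

```text
top board n [0.088 0.005 0.996] mean [0.5126 0.119  0.126 ] 1503 rect ((0.5147554278373718, 0.12001851201057434), (0.09230346232652664, 0.15834955871105194), 3.252265214920044)
 blue ((0.5170075297355652, 0.11928421258926392), (0.1442658007144928, 0.23975078761577606), 1.783021092414856) 0.021329377581359724 712 [[0.4410000145435333, 0.2370000034570694], [0.4490000009536743, -0.003000000026077032], [0.5929999947547913, 0.0020000000949949026], [0.5849999785423279, 0.2409999966621399]]
  orange/brass 433 [186. 202.] [0.637 0.312 0.042] [0.607 0.283 0.004] [0.669 0.344 0.05 ]
  orange/brass 373 [336. 235.] [ 0.544 -0.1    0.044] [ 0.515 -0.131  0.03 ] [ 0.573 -0.071  0.05 ]
  red 209 [285. 179.] [0.708 0.038 0.023] [0.666 0.023 0.015] [0.75  0.052 0.029]
  red 40 [168. 251.] [0.501 0.341 0.094] [0.493 0.333 0.09 ] [0.509 0.349 0.099]
scene board n [0.087 0.005 0.996] mean [0.5252 0.1242 0.1283] 779 rect ((0.5207014679908752, 0.12101343274116516), (0.09716843068599701, 0.1600641906261444), 4.758520603179932)
 blue ((0.5198137164115906, 0.12209229171276093), (0.15189389884471893, 0.245271
[... 722 characters left out ...]
range/brass 27 [347. 177.] [0.324 0.14  0.006] [0.304 0.124 0.004] [0.341 0.157 0.008]
  orange/brass 63 [356. 185.] [0.341 0.182 0.006] [0.304 0.165 0.004] [0.376 0.199 0.009]
  orange/brass 38 [369. 186.] [0.322 0.216 0.005] [0.303 0.194 0.004] [0.343 0.24  0.01 ]
  orange/brass 31 [377. 198.] [0.352 0.26  0.006] [0.329 0.231 0.004] [0.37  0.28  0.011]
  orange/brass 29 [426. 211.] [0.312 0.402 0.006] [0.301 0.388 0.004] [0.326 0.42  0.007]
  orange/brass 499 [346. 265.] [0.644 0.317 0.04 ] [0.608 0.283 0.004] [0.674 0.347 0.055]
  red 43 [384. 222.] [0.505 0.344 0.096] [0.491 0.336 0.085] [0.513 0.353 0.101]
  red 220 [245. 237.] [0.711 0.044 0.024] [0.666 0.026 0.012] [0.75  0.057 0.034]
```

Emit:
play_rows:
  xyz:
    - [-48,-25,0]
    - [-96,-50,0]
    - [-144,-75,0]
    - [-192,-100,0]
    - [-240,-126,0]
    - [-288,-151,0]
    - [-336,-176,0]
    - [-384,-201,0]
    - [-432,-226,0]
    - [-480,-251,0]
  rot:
    - [0,0,-0.04]
    - [0,0,-0.08]
    - [0,0,-0.12]
    - [0,0,-0.17]
    - [0,0,-0.21]
    - [0,0,-0.25]
    - [0,0,-0.29]
    - [0,0,-0.33]
    - [0,0,-0.37]
    - [0,0,-0.417]
  grip: [0,0,0,0,0,0,0,0,0,0]

```text
time_s: 1.35
eef_pos: [0.5669, 0.1203, 0.2499]
eef_rot: [-0.0, -0.018, 1.0, 0.0]
wrist_force: [0.1, 1.0, 0.6]
opening: -0.003
grasp_force: 0.0
```

```bash
cat >> h.py <<'E'
C=np.array([.518,.120,.125]);YAW=.034
HR=R.from_euler('z',YAW)
def st():
    o=readout.get_obs();q=o["eef_rot"];r=R.from_quat(q[[1,2,3,0]])
    tip=o["eef_pos"]+r.apply([0,0,ctrl.tips_ahead])
    print("t",o["time_s"],"tip in swivel mm",(HR.inv().apply(tip-C)*1000).round(1),"R tool in holder\n",(HR.inv()*r).as_matrix().round(3),"F",o["wrist_force"].round(1),"open",round(o["opening"],2))
E
python3 -c "
from h import *
st();print(ctrl.tips_ahead)"
```

```text
t 1.35 tip in swivel mm [ 48.8  -1.3 105.9] R tool in holder
 [[-1.    -0.002 -0.001]
 [-0.002  1.     0.   ]
 [ 0.001  0.    -1.   ]] F [0.1 1.  0.6] open -0.0
0.019
```

Emit:
play_rows:
  xyz:
    - [0,0,25]
    - [0,0,50]
    - [0,0,75]
    - [0,0,94]
    - [0,0,100]
    - [0,0,104]
    - [0,0,108]
    - [0,0,112]
    - [0,0,116]
    - [0,0,120]
  rot:
    - [0,0,0]
    - [0,0,0]
    - [0,0,0]
    - [0,0,0]
    - [0,0,0]
    - [0,0,0]
    - [0,0,0]
    - [0,0,0]
    - [0,0,0]
    - [0,0,0]
  grip: [0,0,0,0,0,0,0,0,0,0]

```text
time_s: 2.6
eef_pos: [0.5663, 0.1219, 0.1305]
eef_rot: [0.0, -0.018, 1.0, -0.0]
wrist_force: [-1.1, -0.1, 3.5]
opening: -0.0
grasp_force: 1.4
```

```bash
python3 -c "
from h import *
st()
c=vision.camera('scene');cv2.imwrite('pics/s1.png',cv2.resize(c['color'][120:260,200:420,::-1],None,fx=3,fy=3))"
```

```text
t 2.6 tip in swivel mm [ 48.4   0.2 -13.5] R tool in holder
 [[-1.    -0.001  0.001]
 [-0.001  1.    -0.   ]
 [-0.001 -0.    -1.   ]] F [-1.1 -0.1  3.5] open -0.0
```

View pics/s1.png

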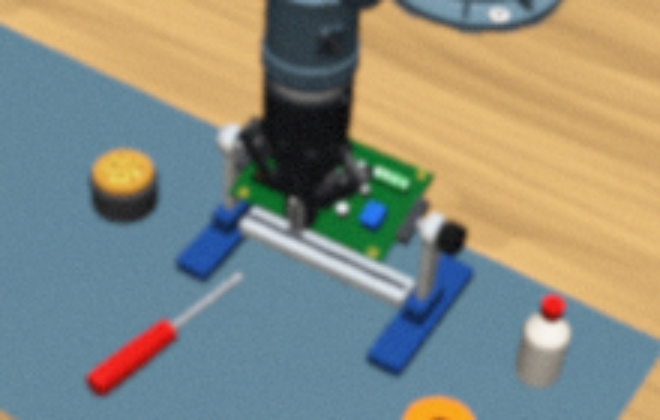

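The crop shows the shut fingertip at about (300,215) pressing the far edge down. The force is the expected 3.5 N, so I continue down.

Emit:
play_rows:
  xyz:
    - [0,0,3]
    - [0,0,6]
    - [1,0,9]
    - [1,0,12]
    - [2,0,15]
    - [2,0,17]
    - [3,0,19]
    - [3,0,19]
    - [3,0,5]
    - [3,0,-20]
  rot:
    - [0,0,0]
    - [0,0,0]
    - [0,0,0]
    - [0,0,0]
    - [0,0,0]
    - [0,0,0]
    - [0,0,0]
    - [0,0,0]
    - [0,0,0]
    - [0,0,0]
  grip: [0,0,0,0,0,0,0,0,0,0]

```text
time_s: 3.9
eef_pos: [0.5621, 0.1217, 0.1502]
eef_rot: [-0.001, -0.018, 1.0, 0.0]
wrist_force: [-0.3, 0.3, 0.1]
opening: 0.003
grasp_force: 0.0
```

Emit:
play_rows:
  xyz:
    - [0,0,-25]
    - [0,0,-50]
    - [0,0,-75]
    - [30,0,-80]
    - [60,0,-80]
    - [90,0,-80]
    - [120,0,-80]
    - [128,0,-80]
    - [128,0,-80]
    - [128,0,-80]
  rot:
    - [0,0,0]
    - [0,0,0]
    - [0,0,0]
    - [0,0,0]
    - [0,0,0]
    - [0,0,0]
    - [0,0,0]
    - [0,0,0]
    - [0,0,0]
    - [0,0,0]
  grip: [0,0,0,0,0,0,0,0,0,0]

```text
time_s: 5.15
eef_pos: [0.4362, 0.1171, 0.2307]
eef_rot: [0.0, -0.017, 1.0, -0.0]
wrist_force: [0.4, -1.3, -0.6]
opening: -0.003
grasp_force: 0.0
```

```bash
cat >> h.py <<'E'
def board(tag):
    c=vision.camera('scene');P=HR.inv().apply((cloud(c)-C).reshape(-1,3)).reshape(420,560,3)*1000
    H,S,V=cv2.split(cv2.cvtColor(c['color'],cv2.COLOR_RGB2HSV))
    m=(H>40)&(H<85)&(S>70)&(abs(P[...,0])<65)&(abs(P[...,1])<85)&(abs(P[...,2])<65)
    X=P[m]
    for _ in range(6):
        mu=X.mean(0);n=np.linalg.svd(X-mu,full_matrices=False)[2][2];n*=np.sign(n[2]);r=(X-mu)@n
        X=X[abs(r)<max(3,1.5*r.std())]
    print('board pts',len(X),'n',n.round(3),'mean',mu.round(1),'min',X.min(0).round(),'max',X.max(0).round(),'angle deg',np.degrees(np.arctan2(n[0],n[2])).round(1))
    cv2.imwrite(f'pics/{tag}.png',cv2.resize(c['color'][120:260,200:420,::-1],None,fx=3,fy=3))
E
python3 -c "
from h import *
st();board('s2')"
```

```text
t 5.15 tip in swivel mm [-81.8  -0.1  86.7] R tool in holder
 [[-1.    -0.001  0.001]
 [-0.001  1.    -0.   ]
 [-0.001 -0.    -1.   ]] F [ 0.4 -1.3 -0.6] open -0.0
board pts 1048 n [0.674 0.003 0.739] mean [0.3 2.2 3. ] min [-38. -79. -31.] max [38. 80. 37.] angle deg 42.4
```

Emit:
play_rows:
  xyz:
    - [0,0,25]
    - [0,0,50]
    - [0,0,69]
    - [-15,0,69]
    - [-28,0,69]
    - [-33,0,68]
    - [-38,0,66]
    - [-43,0,63]
    - [-48,0,60]
    - [-53,0,57]
  rot:
    - [0,0,0]
    - [0,0,0]
    - [0,0,0]
    - [0,0,0]
    - [0,0,0]
    - [0,0,0]
    - [0,0,0]
    - [0,0,0]
    - [0,0,0]
    - [0,0,0]
  grip: [0,0,0,0,0,0,0,0,0,0]

```text
time_s: 6.45
eef_pos: [0.4883, 0.1192, 0.1741]
eef_rot: [-0.0, -0.018, 1.0, -0.0]
wrist_force: [-2.4, -0.4, -0.9]
opening: -0.002
grasp_force: 1.3
```

```bash
python3 -c "
from h import *
st();board('s3')"
```

```text
t 6.45 tip in swivel mm [-29.7   0.2  30.1] R tool in holder
 [[-1.    -0.001 -0.   ]
 [-0.001  1.    -0.   ]
 [ 0.    -0.    -1.   ]] F [-2.4 -0.4 -0.9] open -0.0
board pts 960 n [0.943 0.002 0.332] mean [-0.7  2.9  5. ] min [-19. -79. -46.] max [18. 79. 53.] angle deg 70.6
```

View pics/s3.png

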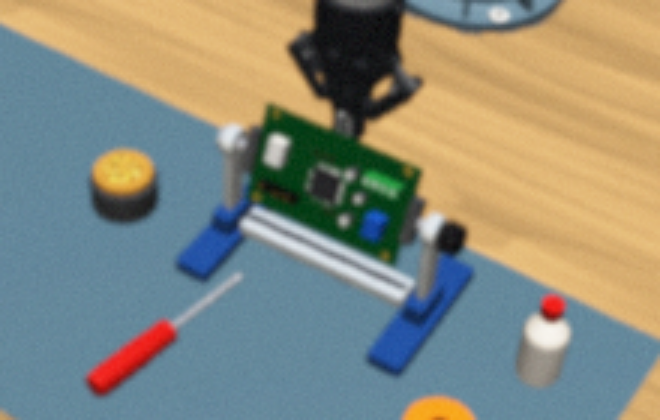

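The crop shows the board at about 70° with its component side facing the camera. The finger is behind the top edge at (345,115) and the holder has not moved. I push over the top next.

Emit:
play_rows:
  xyz:
    - [-5,0,-3]
    - [-10,0,-6]
    - [-15,0,-8]
    - [-20,0,-9]
    - [-25,0,-10]
    - [-30,0,-9]
    - [-34,0,-7]
    - [-38,0,-5]
    - [-41,0,-3]
    - [-44,0,-1]
  rot:
    - [0,0,0]
    - [0,0,0]
    - [0,0,0]
    - [0,0,0]
    - [0,0,0]
    - [0,0,0]
    - [0,0,0]
    - [0,0,0]
    - [0,0,0]
    - [0,0,0]
  grip: [0,0,0,0,0,0,0,0,0,0]

```text
time_s: 7.75
eef_pos: [0.5328, 0.1207, 0.1746]
eef_rot: [0.001, -0.018, 1.0, 0.0]
wrist_force: [-0.7, 0.1, 1.7]
opening: 0.002
grasp_force: 1.5
```

```bash
python3 -c "
from h import *
st();board('s4')"
```

```text
t 7.75 tip in swivel mm [14.9  0.2 30.6] R tool in holder
 [[-1.    -0.001  0.001]
 [-0.001  1.     0.   ]
 [-0.001  0.    -1.   ]] F [-0.7  0.1  1.7] open 0.0
board pts 63 n [-0.782  0.031  0.623] mean [15.3  9.1 17.5] min [-17. -78. -19.] max [35. 67. 43.] angle deg -51.4
```

View pics/s4.png

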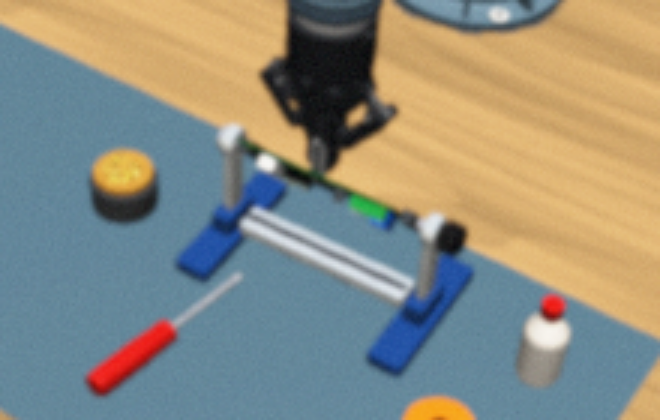

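The board is now seen edge-on at about 128°, with the finger on its solder side at (320,165). I press it down to level.

Emit:
play_rows:
  xyz:
    - [-2,0,2]
    - [-4,0,4]
    - [-6,0,7]
    - [-8,0,10]
    - [-10,0,13]
    - [-11,0,16]
    - [-12,0,19]
    - [-13,0,22]
    - [-14,0,25]
    - [-15,0,28]
  rot:
    - [0,0,0]
    - [0,0,0]
    - [0,0,0]
    - [0,0,0]
    - [0,0,0]
    - [0,0,0]
    - [0,0,0]
    - [0,0,0]
    - [0,0,0]
    - [0,0,0]
  grip: [0,0,0,0,0,0,0,0,0,0]

```text
time_s: 9.05
eef_pos: [0.5465, 0.1211, 0.1457]
eef_rot: [-0.001, -0.018, 1.0, -0.0]
wrist_force: [-1.2, -1.1, 3.3]
opening: -0.001
grasp_force: 1.8
```

```bash
python3 -c "
from h import *
st();board('s5')"
```

```text
t 9.05 tip in swivel mm [28.5  0.2  1.7] R tool in holder
 [[-1.    -0.001 -0.002]
 [-0.001  1.    -0.   ]
 [ 0.002 -0.    -1.   ]] F [-1.2 -1.1  3.3] open -0.0
board pts 880 n [-0.011 -0.001  1.   ] mean [10.8 13.7  4.5] min [-49. -79.   1.] max [52. 81.  8.] angle deg -0.7
```

Level to within about 1°. I retract and verify.

Emit:
play_rows:
  xyz:
    - [0,0,-10]
    - [0,0,-30]
    - [0,0,-55]
    - [0,0,-80]
    - [0,0,-105]
    - [0,0,-120]
    - [40,0,-120]
    - [80,0,-120]
    - [120,0,-120]
    - [120,0,-120]
  rot:
    - [0,0,0]
    - [0,0,0]
    - [0,0,0]
    - [0,0,0]
    - [0,0,0]
    - [0,0,0]
    - [0,0,0]
    - [0,0,0]
    - [0,0,0]
    - [0,0,0]
  grip: [0,0,0,0,0,0,0,0,0,0]

```text
time_s: 10.35
eef_pos: [0.425, 0.1172, 0.2659]
eef_rot: [-0.001, -0.018, 1.0, 0.0]
wrist_force: [0.7, -0.3, -0.2]
opening: 0.003
grasp_force: 0.0
```

```bash
python3 -c "
from h import *
st();board('s6')"
```

```text
t 10.35 tip in swivel mm [-93.1   0.4 121.9] R tool in holder
 [[-1.    -0.002 -0.001]
 [-0.002  1.     0.   ]
 [ 0.001  0.    -1.   ]] F [ 0.7 -0.3 -0.2] open 0.0
board pts 1262 n [-0.002 -0.     1.   ] mean [2.9 1.7 4.2] min [-49. -80.   1.] max [52. 83.  7.] angle deg -0.1
```

View pics/s6.png

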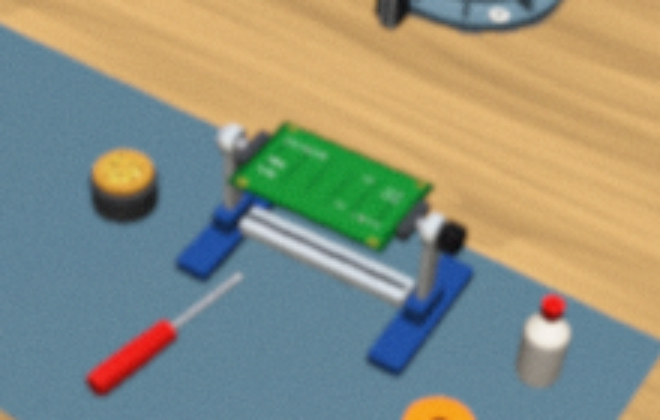

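The crop shows the board level at about (335,185) with the pale solder side up. The holder and the other things are where they were, and the gripper is clear.

```bash
python3 -c "
from h import *
print(ctrl.hand_in())"
```

```text
the job is handed in; nothing more can be done
None
```

The board is flipped solder side up and measured level to within about 1°; the holder and the other things looked unmoved in the last picture, and the job is handed in at about 10 s (no verdict was returned).

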